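# Press the food chest shut on its seal and bolt it

### The job

Shut the lid of the white food chest, press it down against its springy seal until the steel bolt on the lid lines up with the keeper on the fixed deck, and push the bolt across until it is fully home in the keeper; feel for the hole and do not ram or force the bolt. Then turn the bolt's upright handle down flat towards the front of the chest, so that it lies in its notch and the bolt cannot work back. Leave the other things on the worktop where they are.

Things in the scene. Friction and masses are not known exactly. Their poses are not given: they have to be found in the camera images.
- chest: fixed white chest with a pale wooden top, 300 wide (its y) x 200 deep (its x) x 120 mm high; origin at the centre of its underside, x towards its back (the hinge), y to its left, z up. The lid, 14 thick, covers the left of the top (y -74 to 147), its upper face at z 120 when fully shut; the right part (y -75 to -152) is a fixed deck, top also at z 120, with the steel keeper on it
- keeper_spot (a point): point of the chest at x -55.5, y -82, z 130 mm: below or at the mouth of the KEEPER, a steel staple on a packing block; its tunnel, 11.5 high, 13 wide, runs 20 mm from here towards -y of the chest; outside 21 wide, top 9 above the tunnel's axis. The packing differs each time, unmeasured: the axis lies 0.5 to 8 mm above this point, so the right lid height must be felt
- lid (a joint): lid angle (rad) about its hinge, along the chest's y at x 87.5, z 113 mm: 0 = shut hard on the rim, positive = front up; starts at 0.45 to 0.8. It stays where it is put; a light push (1 to 5 N) lowers it. Below about 0.078 it meets a sponge seal in the front rim, which pushes back at x -92 with 4.5 N at first touch, 14 N at angle 0, and lifts an unbolted lid to 0.07 again
- lid_push (a point): point on the lid's upper face, 150 mm from the hinge line, clear wood left of the bolt (chest x -62, y 80 when shut): a good place to push the lid down
- bolt (a joint): travel (m) of the barrel bolt on the lid: 10 mm steel rod along the chest's y, at x -55.5, axis 10 above the lid's upper face (chest z 130 at lid 0, about 141 on the free seal). 0 = drawn back, grows towards -y (the deck), 0.035 = home at its stop; starts at 0 to 0.006. The flat tip (0.4 mm chamfer) meets the keeper's mouth at 0.014. Friction 2 N, more under the seal's load
- bolt_handle (a joint): angle (rad) of the bolt's handle about the bolt's axis: 0 = upright (square to the lid), as at the start; 1.55 = flat towards the chest's front (-x). The handle rides in a slot and can turn only at the slot's notch, with the bolt home (travel over about 0.031); about 1 N at its end turns it, and it stays where it is left
- handle_grip (a point): point on the axis of the bolt's handle, 30 mm from the bolt's axis. The handle is an upright steel pin with a grip of 11 mm diameter from 12 to 43 mm from the bolt's axis; at travel 0 it stands at chest y 0 and it moves with the bolt. The steel lips and guides beside it reach 8.5 mm above the bolt's axis, 9.5 mm to either side
- timer: bystander: white and black wind-up kitchen timer, 65 wide, 52 high; origin under its centre
- jam_jar: bystander: jar with yellow lid, 66 wide, 108 high; origin under its centre
- spice_a: bystander: spice jar with green lid, 46 wide, 106 high; origin under its centre
- spice_b: bystander: spice jar with green lid, 46 wide, 106 high; origin under its centre
- peeler: bystander: white peeler lying on the worktop, 170 x 25 x 18; origin under its centre
- spoon: bystander: teaspoon with red handle lying on the worktop, 140 x 30 x 13; origin under its centre

How it is judged:
On the way, in this order (a step that is already met when the one before it is completed fails the run):
1. the lid is down on its seal, the bolt not yet in the keeper (value of joint lid below 0.095 rad and value of joint bolt below 0.02 m), for 0.1 s.
2. the lid is pressed down and the bolt is home in the keeper (value of joint lid below 0.068 rad and value of joint bolt above 0.033 m), for 0.1 s.
3. the handle is turned down in its notch (value of joint bolt_handle above 1.3 rad), for 0.1 s.
At the end, for the whole second after the job is handed in: the lid is held down on its seal (under 0.068 rad), the bolt is home in the keeper (travel over 33 of 35 mm) and its handle lies turned down (over 1.3 rad) (all of step 2 and value of joint bolt_handle above 1.3 rad); the robot touches nothing.
It fails at once if the bolt was rammed or forced: over 25 N on its rod or tip (from the keeper or anything else; the handle does not count) (contact force between any of bolt_c0, bolt_c1 and anything else above 25 N).
It fails at once if a bystander was moved more than 15 mm (distance of any of timer, jam_jar, spice_a, spice_b, peeler, spoon from where it was at the start of the episode above 0.015 m).
It also fails if it takes over 58 s, if anything falls off the work surface, if the arm or the gripper's body presses on something with over 40 N, if the wrist force passes 120 N, or if a joint passes its speed limit or range.

### The arm

A 7-joint arm with a two-finger parallel gripper is mounted at the origin on a cart in front of the work surface, level with it; the furniture and walls round the work are solid. World frame = base frame: x ahead of the robot, y to its left, z up, the work surface at z = 0. Lengths are in m, angles in rad, forces in N, time in s.
With the tool pointing down it reaches from about 0.425 to 0.975 m from the base axis. Payload 16.7 kg.
Tool frame: the origin (TCP) lies at the very end of the fingers, on their centre line; the grasp point (between the pads) lies 19 mm behind it; z points along the fingers, y is the line along which they close (so a half turn about z gives the same grasp; the last joint's range is limited). The gripper opens to 85 mm and grips with 20 to 120 N. Pads are 22 mm wide; open, the fingers measure 114 mm over their backs; the gripper's body (76 mm by 85 mm) begins 54 mm behind the grasp point. The pads swing forward as they close: fully open they stand 13 mm farther back than shut.
Start: joints at [-1.429, 0.426, 0.074, 1.606, -0.034, 1.111, -0.067], TCP at [0.194, 0.647, 0.231] pointing down, gripper open.
Joint ranges: [-2.85, 2.85], [-0.5, 2.14], [-1.23, 1.37], [0.21, 2.46], [-1.02, 4.16], [0.16, 2.05], [-2.73, 2.73]. Speed limits (rad/s): [1.89, 1.89, 2.39, 2.39, 3.01, 3.01, 3.01].

### API

Orientations are given as a unit quaternion [w, x, y, z].
In Python, from station import * gives the robot as it stands.
- The arm moves only by the tool arm_command, never from a script. Its argument "plan" is a list that holds one entry, the list of rows, each a list of 5 numbers: the opening, from 0 (shut) to 1 (fully open), then the shift along the tool's x, y, z as a fraction of full scale, then the turn about the tool's z as a fraction of full scale. A call has 1 to 5 rows; each row shifts and turns the commanded pose from where the row before left it, along the tool's axes as they then stand; what a row does not reach is not made up. Full scale, the value 1, is 0.06 m for a shift and 0.12 rad for a turn. A row lasts 1/8 s, in which the tool goes at most 62.5 mm and 10.7 degrees, less where a joint would pass 70% of its speed; a pose out of reach is approached as far as the arm can. A call with a number of a shift or a turn outside -1 to 1 is refused whole. A call with a gripper value outside its range is refused whole. The fingers move at their own pace and stop on an object; "force" is the grip in N (left out, the last holds). Time passes only in rows, so rows that do not move let the fingers close. It gives the time, the measured TCP pose, the force, the opening and the grip force at its end, in the units of the state.
- get_state(): the state, without advancing time (a new reading comes with each control period).
- capture(name): name is "scene" or "top"; returns a dict with "image" (420x560x3 uint8, red, green, blue), "fx", "fy", "cx", "cy" (pixels), "D" ([k1, k2, p1, p2, k3] as OpenCV has them; the pictures are not rectified), "cam_to_world" (4x4, takes a point from camera to world coordinates). Camera axes: x right, y down, z forward; pixel columns grow to the right and rows downward; lengths in m; the calibration is good to about 2 mm. A picture is of the moment at which its call begins. There is no depth.
- job_done(): hands the job in; it is judged then, once.
Trained networks look in a picture, given as the dict that the camera call returned (one of the last four; its "shot" number tells which), for a name from the list of things; names that differ only in an ending like _2 or _b are one class to them, and where a whole thing is asked for, a point or a joint stands for the part that bears it (a point fixed in the world has none). Each returns a list of dicts, best first, with "conf" (0 to 1); they miss things now and then, are a little off and sometimes report something else, mostly with a low value. They report only what shows in the picture. A call takes as long as a camera call.
- cut_out(thing, picture): "region" (420x560 bool, what is visible of it) and "rect" ([left, top, right, bottom] in pixels, round what is visible of it).
The state is a dict: "t": time; "joints": joint angles; "qvel": joint speeds; "effort": joint torques, N m; "tcp_pos": TCP position; "orientation": TCP orientation; "wrist_force": force on the tool from outside, world axes, zero at the start; "wrist_torque": the same for the moment, N m; "grip_width": finger opening in m; "gripper_force": force on a finger pad.
Only numpy, scipy, OpenCV 4.12 (cv2) and the standard library are available. Lean on these libraries where they do the work, as an engineer would, in place of code of your own. Each camera call takes 0.05 s, during which the arm holds its last target. There are 200 camera calls.

## Working session

There is one attempt and no reset: what is moved stays moved. The work goes in short steps, Python scripts to look and compute and a tool call to move; the robot and the scene stay as the last step left them, time stands still between calls to the robot, and variables do not carry over. Pictures are saved under pics/ and viewed, at most 10 in all, crops included, and the job is handed in when it is done.

Besides the shell and the picture viewer there is one more tool, called after ">>>" by a JSON object that holds its "op" and its "data". arm_command: Moves the arm, as the interface text tells. Shift numbers are shares of 0.06 m and turn numbers shares of 0.12 rad, none past 1 either way. Its arguments: {"type":"object","properties":{"plan":{"type":"array","items":{"type":"array","items":{"type":"array","items":{"type":"number","minimum":-1,"maximum":1}}}},"force":{"type":"number"}},"required":["plan"]}

```bash
mkdir -p pics; ls; python3 - <<'E'
from station import *
import cv2
s=get_state();print(s['t'],s['tcp_pos'],s['orientation'],s['wrist_force'])
for n in("scene","top"):
    p=capture(n);cv2.imwrite(f"pics/{n}0.png",p["image"][:,:,::-1])
    print(n,p["fx"],p["fy"],p["cx"],p["cy"],p["D"],p["cam_to_world"])
    for t in("chest","lid","bolt","bolt_handle","keeper_spot","handle_grip","timer","jam_jar","spice_a","peeler","spoon"):
        try: print(t,[(round(d["conf"],2),d["rect"]) for d in cut_out(t,p)][:3])
        except Exception as e: print(t,e)
E
```

```text
pics
0.0 [0.19340843 0.64624394 0.23059259] [-5.15661669e-05  1.44896114e-01  9.89446648e-01 -6.66416412e-04] [0.68353392 0.04005192 0.82508666]
scene 513.3363389820098 513.3363389820098 276.1667480200529 211.90007470960154 [-0.04735051  0.          0.          0.          0.        ] [[ 0.73620912 -0.52070886  0.43227123  0.07910652]
 [-0.67674519 -0.56316681  0.4741931  -0.51698933]
 [-0.00347574 -0.64164276 -0.76699576  0.94123894]
 [ 0.          0.          0.          1.        ]]
chest [(0.65, [184.8, 137.4, 337.4, 290.6])]
lid [(0.67, [186.5, 137.5, 312.2, 206.9])]
bolt [(0.6, [292.0, 144.6, 311.8, 180.1]), (0.48, [246.8, 154.5, 272.5, 192.2]), (0.21, [182.5, 135.3, 337.1, 290.0])]
bolt_handle [(0.39, [248.3, 153.6, 254.2, 170.4])]
keeper_spot [(0.89, [185.6, 136.2, 335.4, 287.4])]
handle_grip [(0.59, [248.9, 154.7, 261.0, 170.2])]
timer [(0.72, [293.6, 343.4, 318.1, 378.5])]
jam_jar [(0.7, [259.5, 115.0, 288.3, 154.0]), (0.67, [184.5, 138.1, 311.5, 205.9])]
spice_a [(0.89, [292.3, 141.8, 311.8, 178.9]), (0.79, [276.3, 131.3, 299.4, 165.0])]
peeler [(0.91, [204.1, 296.8, 283.7
[... 365 characters left out ...]
          0.          1.        ]]
chest [(0.92, [179.6, 169.4, 308.5, 257.2])]
lid [(0.83, [181.7, 173.7, 277.2, 242.1])]
bolt [(0.53, [178.6, 133.4, 212.6, 164.6]), (0.51, [240.9, 212.1, 258.9, 225.0])]
bolt_handle [(0.46, [240.0, 210.3, 247.9, 216.0])]
keeper_spot [(0.67, [180.9, 170.3, 308.2, 254.9])]
handle_grip [(0.5, [242.1, 211.9, 246.6, 219.0])]
timer [(0.61, [353.9, 264.9, 381.4, 287.7])]
jam_jar [(0.56, [178.1, 133.9, 210.8, 163.0]), (0.16, [177.3, 171.9, 307.0, 256.9])]
spice_a [(0.92, [224.7, 139.2, 247.9, 162.4]), (0.65, [204.0, 135.7, 222.5, 158.8])]
peeler [(0.92, [293.1, 257.6, 314.9, 314.8]), (0.26, [179.3, 174.0, 278.1, 244.9])]
spoon [(0.68, [217.8, 264.0, 233.5, 312.6])]
```

```bash
python3 - <<'E'
import cv2
a=cv2.imread("pics/scene0.png")[110:300,150:370];b=cv2.imread("pics/top0.png")[125:325,160:390]
cv2.imwrite("pics/a.png",cv2.resize(a,None,fx=3.1,fy=3.1,interpolation=cv2.INTER_CUBIC));cv2.imwrite("pics/b.png",cv2.resize(b,None,fx=3,fy=3,interpolation=cv2.INTER_CUBIC))
E
```

```text
(no output)
```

View pics/a.png

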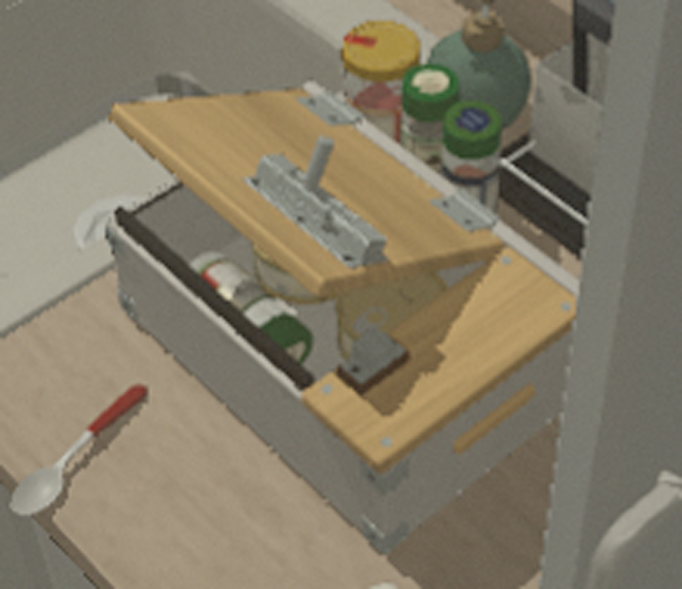

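View pics/b.png

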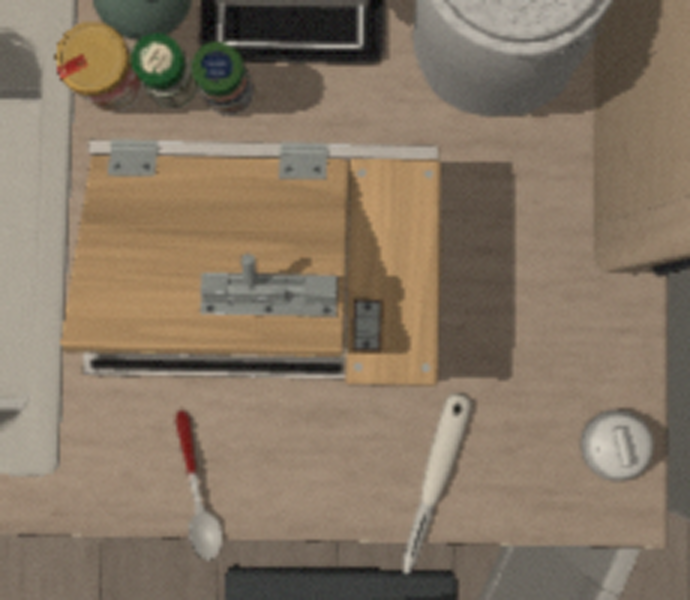

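```bash
cat > h.py <<'E'
import numpy as np,cv2
CAM={}
CAM['scene']=dict(f=513.33634,c=(276.16675,211.90007),k=-0.04735051,T=np.array([[ 0.73620912,-0.52070886,0.43227123,0.07910652],[-0.67674519,-0.56316681,0.4741931,-0.51698933],[-0.00347574,-0.64164276,-0.76699576,0.94123894],[0,0,0,1]]))
CAM['top']=dict(f=433.33815,c=(279.28168,215.40933),k=-0.01669486,T=np.array([[0.0191755,-0.99592505,0.08812258,0.45311332],[-0.99979896,-0.01858399,0.00752799,-0.03498606],[-0.00585965,-0.08824922,-0.99608119,1.21835511],[0,0,0,1]]))
def K(c): return np.array([[c['f'],0,c['c'][0]],[0,c['f'],c['c'][1]],[0,0,1]])
def ray(n,px):
    c=CAM[n];p=cv2.undistortPoints(np.array([[px]],float),K(c),np.array([c['k'],0,0,0,0]))[0,0]
    d=c['T'][:3,:3]@np.array([p[0],p[1],1]);return c['T'][:3,3],d/np.linalg.norm(d)
def plane(n,px,z):
    o,d=ray(n,px);return o+d*(z-o[2])/d[2]
def tri(a,b):
    A=np.zeros((3,3));B=np.zeros(3)
    for n,p in(('scene',a),('top',b)):
        o,d=ray(n,p);M=np.eye(3)-np.outer(d,d);A+=M;B+=M@o
    return np.linalg.solve(A,B)
def proj(n,P):
    c=CAM[n];Ti=np.linalg.inv(c['T']);P=np.atleast_2d(P)
    return cv2.projectPoints(P,cv2.Rodrigues(Ti[:3,:3])[0],Ti[:3,3],K(c),np.array([c['k'],0,0,0,0]))[0][:,0]
E
python3 - <<'E'
from h import *
S=lambda x,y:(x/3.1+150-.35,y/3.1+110-.35)
T=lambda x,y:(x/3+160-.33,y/3+125-.33)
np.set_printoptions(precision=4,suppress=True)
pts={'deckFR':((382,467),(437,383)),'deckFL':((303,400),(346,383)),'deckBR':((577,318),(438,158)),
'scrFR':((386,441),(426,368)),'scrFL':((327,389),(358,368)),'scrBR':((566,307),(429,173)),'scrBL':((506,260),(361,173)),
'keepL':((343,372),None),'handtip':((325,142),(248,258)),'handbase':((313,190),(249,282)),
'lidFL':((111,107),(63,348)),'lidFR':((322,291),(343,353)),'keepblkC':((373,355),(367,325)),'boltRend':((372,250),(337,293))}
for k,(a,b) in pts.items():
    if b is None: continue
    P=tri(S(*a),T(*b)); print(k,P,proj('scene',P)[0]-S(*a),plane('top',T(*b),.12)[:2],plane('scene',S(*a),.12)[:2])
E
```

```text
deckFR [ 0.4571 -0.0938  0.1167] [ 0.5643 -0.0458] [ 0.4579 -0.0943] [ 0.4547 -0.0948]
deckFL [ 0.4562 -0.0173  0.1125] [ 0.194  -0.0132] [ 0.4565 -0.0177] [ 0.4524 -0.0216]
deckBR [ 0.6479 -0.0895  0.1045] [ 2.6702 -0.3439] [ 0.6495 -0.0925] [ 0.6326 -0.0943]
scrFR [ 0.4694 -0.084   0.1229] [ 0.5596 -0.0458] [ 0.4703 -0.0848] [ 0.4699 -0.0818]
scrFL [ 0.4688 -0.0273  0.1226] [ 0.2419 -0.0173] [ 0.4692 -0.0275] [ 0.4697 -0.0254]
scrBR [ 0.6351 -0.0839  0.1207] [ 0.7572 -0.0872] [ 0.6364 -0.085 ] [ 0.6342 -0.0826]
scrBL [ 0.6344 -0.0264  0.1216] [ 0.4043 -0.0428] [ 0.6354 -0.0269] [ 0.6348 -0.0249]
handtip [0.5485 0.0584 0.2306] [ 0.8722 -0.0637] [0.5607 0.0677] [0.6199 0.1491]
handbase [0.5344 0.0592 0.1956] [-0.1207  0.0077] [0.5402 0.0663] [0.5808 0.1175]
lidFL [0.4785 0.202  0.2078] [ 0.2936 -0.0041] [0.4813 0.2222] [0.5259 0.2886]
lidFR [ 0.4789 -0.0157  0.2018] [ 0.4058 -0.0285] [ 0.4816 -0.0146] [0.5224 0.0403]
keepblkC [ 0.5041 -0.0338  0.1339] [ 0.5541 -0.0445] [ 0.5056 -0.0344] [ 0.5105 -0.0247]
boltRend [ 0.5258 -0.0098  0.1995] [ 0.4882 -0.0393] [ 0.5323 -0.0085] [0.5728 0.0451]
```

>>> {"op": "arm_command", "data": {"plan": [[[0,0,0,0,-0.81],[0,0,0,0,-0.81],[0,0,0,0,-0.81],[0,0,0,-0.5,0],[0,0,0,-0.3,0]]], "force": 30}}

```text
t: 1.82
tcp_pos: [0.1937, 0.647, 0.2807]
orientation: [0.0, -0.0, 1.0, 0.001]
wrist_force: [0.7, -0.2, 0.2]
grip_width: -0.0
gripper_force: 0.0
```

>>> {"op": "arm_command", "data": {"plan": [[[0,-0.5,-0.85,0,0],[0,-0.5,-0.85,0,0],[0,-0.5,-0.85,0,0],[0,-0.5,-0.85,0,0],[0,-0.5,-0.85,0,0]]]}}

```text
t: 2.45
tcp_pos: [0.3446, 0.3901, 0.2797]
orientation: [0.0, -0.0, 1.0, 0.0]
wrist_force: [0.7, 0.1, 0.5]
grip_width: -0.0
gripper_force: 0.0
```

>>> {"op": "arm_command", "data": {"plan": [[[0,-0.5,-0.85,0,0],[0,-0.5,-0.85,0,0],[0,-0.5,-0.85,0,0],[0,-0.5,-0.85,0,0],[0,-0.5,-0.85,0,0]]]}}

```text
t: 3.08
tcp_pos: [0.4947, 0.1352, 0.2798]
orientation: [0.0, -0.0, 1.0, 0.0]
wrist_force: [0.4, -0.5, 0.4]
grip_width: 0.0001
gripper_force: 0.0
```

>>> {"op": "arm_command", "data": {"plan": [[[0,0,0,0.6,0],[0,0,0,0.5,0],[0,0,0,0.25,0],[0,0,0,0.25,0],[0,0,0,0.25,0]]]}}

```text
t: 3.7
tcp_pos: [0.4943, 0.1372, 0.1681]
orientation: [0.0, -0.001, 1.0, 0.0]
wrist_force: [0.2, 0.1, 0.8]
grip_width: 0.0002
gripper_force: 0.4
```

>>> {"op": "arm_command", "data": {"plan": [[[0,0,0,0.2,0],[0,0,0,0.2,0],[0,0,0,0.2,0],[0,0,0,0.05,0],[0,0,0,0,0]]]}}

```text
t: 4.32
tcp_pos: [0.4937, 0.1368, 0.129]
orientation: [-0.0, -0.0, 1.0, -0.0]
wrist_force: [-0.4, 0.2, 2.3]
grip_width: -0.0
gripper_force: 1.0
```

>>> {"op": "arm_command", "data": {"plan": [[[0,0,0,0.05,0],[0,0,0,0,0],[0,0,0,0,0]]]}}

```text
t: 4.7
tcp_pos: [0.4938, 0.1369, 0.1264]
orientation: [-0.0, -0.0, 1.0, 0.0]
wrist_force: [-4.4, 0.4, 4.4]
grip_width: 0.0001
gripper_force: 2.2
```

>>> {"op": "arm_command", "data": {"plan": [[[0,0,0,-0.3,0],[0,0,0,-0.8,0],[0.5,0,0,-0.8,0],[1,0.4,-0.5,0,0],[1,0,0,0,0]]]}}

```text
t: 5.32
tcp_pos: [0.4692, 0.1051, 0.2409]
orientation: [0.0, 0.001, 1.0, 0.0]
wrist_force: [0.2, 0.2, 0.7]
grip_width: 0.054
gripper_force: 0.0
```

```bash
python3 - <<'E'
from station import *
import cv2,numpy as np
out=[]
for n,(x,y,k) in(("scene",(180,120,4)),("top",(170,165,4))):
    p=capture(n)
    im=p["image"][y:y+145,x:x+165,::-1] if n=="scene" else p["image"][y:y+100,x:x+165,::-1]
    out.append(cv2.resize(im,None,fx=k,fy=k,interpolation=cv2.INTER_CUBIC))
    for t in("bolt_handle","handle_grip"):
        print(n,t,[(round(d["conf"],2),d["rect"]) for d in cut_out(t,p)][:3])
cv2.imwrite("pics/c.png",out[0]);cv2.imwrite("pics/d.png",out[1])
E
```

```text
scene bolt_handle [(0.47, [239.0, 179.4, 241.3, 196.9]), (0.33, [276.7, 132.5, 301.0, 164.9])]
scene handle_grip [(0.4, [154.0, 234.1, 196.7, 276.2])]
top bolt_handle []
top handle_grip []
```

View pics/c.png

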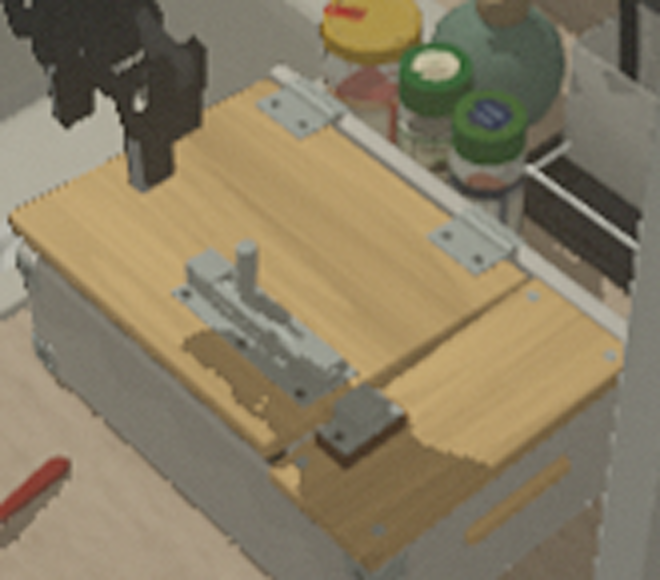

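View pics/d.png

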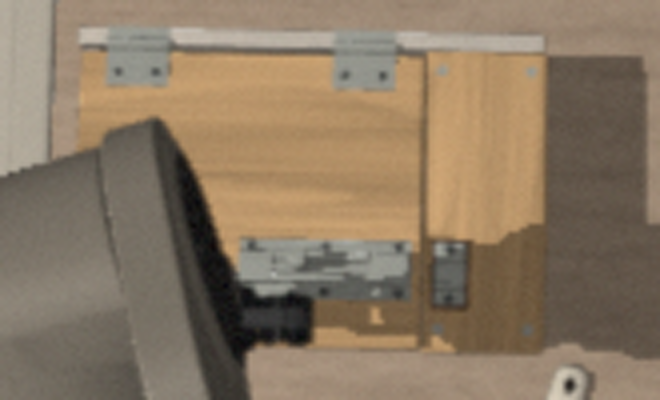

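```bash
python3 - <<'E'
from h import *
np.set_printoptions(precision=4,suppress=True)
q=lambda x,y:(x/4+180-.4,y/4+120-.4)
print(plane('scene',q(246,245),.184),plane('scene',q(247,295),.1505))
for z in(.184,.15): print((proj('top',[.503,.057,z])-[170,165])*4+1.5,(proj('scene',[.503,.057,z])-[180,120])*4+1.5)
# keeper: mouth top edge corners?
kt=[(340,385),(405,410)]
for z in(.139,.147):
  ox,oy=.558,.058
  P=np.array([[ox-.055+dx,oy+y,z] for dx in(-.0105,.0105) for y in(-.082,-.102)])
  print(z,(proj('scene',P)-[180,120])*4+1.5,(proj('top',P)-[170,165])*4+1.5)
E
```

```text
[0.5092 0.0599 0.184 ] [0.5057 0.0578 0.1505]
[[296.4309 269.9052]] [[240.1057 254.0155]]
[[301.2569 272.6541]] [[243.9045 298.9854]]
0.139 [[333.2356 412.7666]
 [360.0337 435.8836]
 [364.3134 390.7315]
 [391.1626 413.4416]] [[432.3537 292.8347]
 [464.4877 293.4442]
 [433.0102 259.1338]
 [465.0901 259.7377]]
0.147 [[332.8614 402.7129]
 [359.8185 425.8764]
 [364.1279 380.6345]
 [391.1367 403.3877]] [[432.2311 292.3595]
 [464.6043 292.9734]
 [432.8927 258.409 ]
 [465.211  259.0172]]
```

>>> {"op": "arm_command", "data": {"plan": [[[1,-0.31,-0.39,0,0],[1,-0.31,-0.39,0,0],[1,0,0,0.5,0],[1,0,0,0,0]]]}}

```text
t: 6.12
tcp_pos: [0.5062, 0.0599, 0.2086]
orientation: [-0.002, -0.0, 1.0, -0.001]
wrist_force: [0.5, -0.8, 0.7]
grip_width: 0.0851
gripper_force: 0.0
```

>>> {"op": "arm_command", "data": {"plan": [[[1,0,-0.02,0.3,0],[1,0,0,0.3,0],[1,0,0,0.28,0],[1,0,0,0,0]]]}}

```text
t: 6.62
tcp_pos: [0.5067, 0.059, 0.1569]
orientation: [-0.001, -0.001, 1.0, -0.0]
wrist_force: [0.6, 0.0, 0.3]
grip_width: 0.0857
gripper_force: 0.0
```

>>> {"op": "arm_command", "data": {"plan": [[[0.5,0,0,0,0],[0.3,0,0,0,0],[0.2,0,0,0,0],[0.2,0,0,0,0],[0.2,0,0,0,0]]]}}

```text
t: 7.25
tcp_pos: [0.5072, 0.0588, 0.1576]
orientation: [0.0, -0.0, 1.0, -0.0]
wrist_force: [0.7, -0.3, 0.3]
grip_width: 0.0174
gripper_force: 0.0
```

>>> {"op": "arm_command", "data": {"plan": [[[0,0,0,0,0],[0,0,0,0,0],[0,0,0,0,0],[0,0,0,0,0]]], "force": 50}}

```text
t: 7.75
tcp_pos: [0.5072, 0.0586, 0.1576]
orientation: [0.0, -0.0, 1.0, -0.0]
wrist_force: [-1.5, -3.2, 5.0]
grip_width: 0.0095
gripper_force: 48.8
```

>>> {"op": "arm_command", "data": {"plan": [[[0,0,-0.05,0,0],[0,0,-0.05,0,0],[0,0,-0.05,0,0],[0,0,0,0,0]]], "force": 70}}

```text
t: 8.25
tcp_pos: [0.5072, 0.0495, 0.1576]
orientation: [0.0, -0.0, 1.0, -0.0]
wrist_force: [-2.3, -1.8, 5.2]
grip_width: 0.0085
gripper_force: 68.4
```

>>> {"op": "arm_command", "data": {"plan": [[[0,0,-0.015,0,0],[0,0,-0.015,0,0]]]}}

```text
t: 8.5
tcp_pos: [0.5072, 0.0481, 0.1576]
orientation: [0.0, -0.0, 1.0, 0.0]
wrist_force: [-1.6, 2.1, 5.3]
grip_width: 0.0086
gripper_force: 68.5
```

>>> {"op": "arm_command", "data": {"plan": [[[0,0,-0.015,0,0],[0,0,0,0,0]]]}}

```text
t: 8.75
tcp_pos: [0.5072, 0.0471, 0.1576]
orientation: [0.0, -0.0, 1.0, 0.0]
wrist_force: [-0.8, 0.8, 6.3]
grip_width: 0.009
gripper_force: 68.4
```

>>> {"op": "arm_command", "data": {"plan": [[[0,0,-0.015,0,0],[0,0,0,0,0]]]}}

```text
t: 9.0
tcp_pos: [0.5072, 0.0463, 0.1576]
orientation: [0.0, -0.0, 1.0, 0.0]
wrist_force: [-1.8, 0.8, 5.7]
grip_width: 0.0085
gripper_force: 68.4
```

>>> {"op": "arm_command", "data": {"plan": [[[0,0,-0.01,0,0],[0,0,0,0,0]]]}}

```text
t: 9.25
tcp_pos: [0.5073, 0.0457, 0.1576]
orientation: [0.0, -0.0, 1.0, 0.0]
wrist_force: [-1.8, 2.0, 4.5]
grip_width: 0.0083
gripper_force: 68.4
```

>>> {"op": "arm_command", "data": {"plan": [[[0,0,-0.01,0,0],[0,0,0,0,0]]]}}

```text
t: 9.5
tcp_pos: [0.5072, 0.0451, 0.1576]
orientation: [0.0, -0.0, 1.0, 0.0]
wrist_force: [-1.2, 1.4, 5.2]
grip_width: 0.0087
gripper_force: 68.4
```

>>> {"op": "arm_command", "data": {"plan": [[[0,0,-0.01,0,0],[0,0,0,0,0]]]}}

```text
t: 9.75
tcp_pos: [0.5072, 0.0445, 0.1576]
orientation: [0.0, -0.0, 1.0, 0.0]
wrist_force: [-2.9, 1.8, 4.5]
grip_width: 0.0084
gripper_force: 68.4
```

>>> {"op": "arm_command", "data": {"plan": [[[0,0,-0.01,0,0],[0,0,0,0,0]]]}}

```text
t: 10.0
tcp_pos: [0.5072, 0.0443, 0.1576]
orientation: [0.0, -0.001, 1.0, 0.0]
wrist_force: [-1.4, 4.7, 4.5]
grip_width: 0.0087
gripper_force: 68.4
```

>>> {"op": "arm_command", "data": {"plan": [[[0,0,-0.01,0,0],[0,0,0,0,0]]]}}

```text
t: 10.25
tcp_pos: [0.5072, 0.0442, 0.1576]
orientation: [0.0, -0.001, 1.0, 0.0]
wrist_force: [-1.7, 6.8, 5.4]
grip_width: 0.0084
gripper_force: 68.4
```

>>> {"op": "arm_command", "data": {"plan": [[[0,0,-0.01,0,0],[0,0,0,0,0]]]}}

```text
t: 10.5
tcp_pos: [0.5072, 0.044, 0.1576]
orientation: [0.0, -0.001, 1.0, 0.001]
wrist_force: [-2.3, 9.0, 4.8]
grip_width: 0.0083
gripper_force: 68.4
```

>>> {"op": "arm_command", "data": {"plan": [[[0,0,0,0.01,0],[0,0,0,0,0]]]}}

```text
t: 10.75
tcp_pos: [0.5072, 0.044, 0.1572]
orientation: [0.0, -0.001, 1.0, 0.001]
wrist_force: [-4.1, 9.5, 10.7]
grip_width: 0.0085
gripper_force: 69.1
```

>>> {"op": "arm_command", "data": {"plan": [[[0,0,0,0.01,0],[0,0,0,0,0]]]}}

```text
t: 11.0
tcp_pos: [0.5071, 0.044, 0.1566]
orientation: [-0.0, -0.001, 1.0, 0.001]
wrist_force: [-5.4, 8.9, 12.6]
grip_width: 0.0085
gripper_force: 69.3
```

>>> {"op": "arm_command", "data": {"plan": [[[0,0,0,0.01,0],[0,0,0,0,0]]]}}

```text
t: 11.25
tcp_pos: [0.507, 0.0439, 0.1561]
orientation: [-0.0, -0.001, 1.0, 0.001]
wrist_force: [-7.1, 9.2, 13.5]
grip_width: 0.0085
gripper_force: 69.4
```

>>> {"op": "arm_command", "data": {"plan": [[[0,0,0,0.01,0],[0,0,0,0,0]]]}}

```text
t: 11.5
tcp_pos: [0.5068, 0.0437, 0.1554]
orientation: [-0.0, -0.001, 1.0, 0.001]
wrist_force: [-8.7, 7.7, 15.1]
grip_width: 0.0085
gripper_force: 69.5
```

>>> {"op": "arm_command", "data": {"plan": [[[0,0.025,0,0.01,0],[0,0,0,0,0]]]}}

```text
t: 11.75
tcp_pos: [0.5064, 0.0436, 0.1551]
orientation: [0.001, -0.001, 1.0, 0.001]
wrist_force: [-1.2, 6.5, 10.4]
grip_width: 0.0086
gripper_force: 69.3
```

>>> {"op": "arm_command", "data": {"plan": [[[0,0.01,0,0.01,0],[0,0,0,0,0]]]}}

```text
t: 12.0
tcp_pos: [0.5061, 0.0432, 0.1545]
orientation: [0.001, -0.001, 1.0, 0.0]
wrist_force: [1.8, 3.2, 8.6]
grip_width: 0.0092
gripper_force: 69.2
```

>>> {"op": "arm_command", "data": {"plan": [[[0,0.01,0,0.01,0],[0,0,0,0,0]]]}}

```text
t: 12.25
tcp_pos: [0.5059, 0.043, 0.1541]
orientation: [0.001, -0.0, 1.0, 0.0]
wrist_force: [3.6, 2.8, 8.4]
grip_width: 0.0088
gripper_force: 69.2
```

>>> {"op": "arm_command", "data": {"plan": [[[0,0.01,0,0.01,0],[0,0,0,0,0]]]}}

```text
t: 12.5
tcp_pos: [0.5057, 0.0429, 0.1536]
orientation: [0.002, -0.0, 1.0, 0.0]
wrist_force: [4.6, 1.9, 9.6]
grip_width: 0.0084
gripper_force: 69.1
```

>>> {"op": "arm_command", "data": {"plan": [[[0,0,-0.015,0,0],[0,0,0,0,0]]]}}

```text
t: 12.75
tcp_pos: [0.5057, 0.0419, 0.1536]
orientation: [0.002, -0.0, 1.0, 0.0]
wrist_force: [4.4, 1.7, 9.3]
grip_width: 0.0089
gripper_force: 69.1
```

>>> {"op": "arm_command", "data": {"plan": [[[0,0,-0.015,0,0],[0,0,0,0,0]]]}}

```text
t: 13.0
tcp_pos: [0.5057, 0.041, 0.1536]
orientation: [0.002, -0.0, 1.0, 0.0]
wrist_force: [4.8, 1.8, 8.6]
grip_width: 0.0086
gripper_force: 69.1
```

>>> {"op": "arm_command", "data": {"plan": [[[0,0,-0.025,0,0],[0,0,-0.025,0,0],[0,0,0,0,0]]]}}

```text
t: 13.38
tcp_pos: [0.5057, 0.0379, 0.1536]
orientation: [0.002, -0.0, 1.0, 0.0]
wrist_force: [4.5, 0.8, 9.0]
grip_width: 0.0088
gripper_force: 69.1
```

>>> {"op": "arm_command", "data": {"plan": [[[0,0,-0.025,0,0],[0,0,-0.025,0,0],[0,0,-0.025,0,0],[0,0,0,0,0]]]}}

```text
t: 13.88
tcp_pos: [0.5057, 0.0334, 0.1536]
orientation: [0.002, -0.0, 1.0, 0.0]
wrist_force: [5.0, 0.4, 9.2]
grip_width: 0.0085
gripper_force: 69.1
```

>>> {"op": "arm_command", "data": {"plan": [[[0,0,-0.025,0,0],[0,0,-0.025,0,0],[0,0,-0.025,0,0],[0,0,0,0,0]]]}}

```text
t: 14.38
tcp_pos: [0.5057, 0.0289, 0.1536]
orientation: [0.002, -0.0, 1.0, 0.0]
wrist_force: [5.0, 0.6, 9.0]
grip_width: 0.0085
gripper_force: 69.1
```

>>> {"op": "arm_command", "data": {"plan": [[[0,0,-0.025,0,0],[0,0,-0.025,0,0],[0,0,0,0,0]]]}}

```text
t: 14.75
tcp_pos: [0.5057, 0.0259, 0.1536]
orientation: [0.002, -0.0, 1.0, 0.0]
wrist_force: [4.3, 1.6, 9.1]
grip_width: 0.0086
gripper_force: 69.1
```

>>> {"op": "arm_command", "data": {"plan": [[[0,0,-0.02,0,0],[0,0,-0.02,0,0],[0,0,0,0,0]]]}}

```text
t: 15.12
tcp_pos: [0.5057, 0.0235, 0.1536]
orientation: [0.002, -0.0, 1.0, 0.0]
wrist_force: [4.1, 0.7, 8.9]
grip_width: 0.0089
gripper_force: 69.1
```

Predicted home at about 0.0234; go on gently to feel the stop.

>>> {"op": "arm_command", "data": {"plan": [[[0,0,-0.01,0,0],[0,0,0,0,0]]]}}

```text
t: 15.38
tcp_pos: [0.5057, 0.0233, 0.1536]
orientation: [0.002, -0.0, 1.0, 0.0]
wrist_force: [4.4, 3.5, 8.6]
grip_width: 0.0085
gripper_force: 69.1
```

>>> {"op": "arm_command", "data": {"plan": [[[0,0,-0.01,0,0],[0,0,0,0,0]]]}}

```text
t: 15.62
tcp_pos: [0.5057, 0.0232, 0.1536]
orientation: [0.002, -0.001, 1.0, 0.001]
wrist_force: [5.1, 6.3, 8.9]
grip_width: 0.0091
gripper_force: 69.0
```

>>> {"op": "arm_command", "data": {"plan": [[[0.4,0,0,0,0],[0.5,0,0,0,0],[0.5,0,0,-0.3,0],[0.5,0,0,-0.6,0],[0.5,-0.3,0,0,0]]]}}

```text
t: 16.25
tcp_pos: [0.5226, 0.0221, 0.2088]
orientation: [0.001, -0.0, 1.0, 0.001]
wrist_force: [0.1, 0.2, -0.8]
grip_width: 0.0425
gripper_force: 0.0
```

>>> {"op": "arm_command", "data": {"plan": [[[0,-0.3,0,0,0],[0,0,0,0,0],[0,0,0,0,0],[0,0,0,0,0]]], "force": 30}}

```text
t: 16.75
tcp_pos: [0.5393, 0.0222, 0.2064]
orientation: [-0.0, -0.0, 1.0, -0.0]
wrist_force: [-0.6, -0.0, -0.5]
grip_width: -0.0002
gripper_force: 0.0
```

```bash
python3 - <<'E'
from station import *
import cv2
p=capture("scene")
cv2.imwrite("pics/e.png",cv2.resize(p["image"][120:265,180:345,::-1],None,fx=4,fy=4,interpolation=cv2.INTER_CUBIC))
E
```

```text
(no output)
```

View pics/e.png

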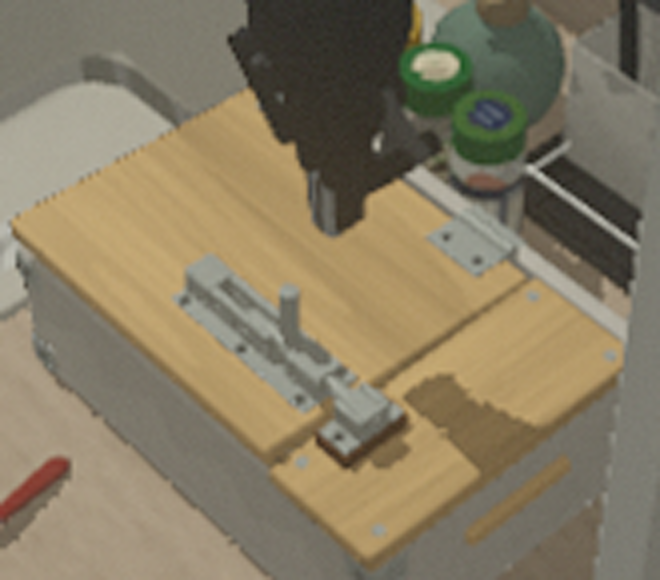

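>>> {"op": "arm_command", "data": {"plan": [[[0,0,0.01,0.37,0],[0,0,0,0.37,0],[0,0.15,0,0,0],[0,0.1,0,0,0],[0,0,0,0,0]]]}}

```text
t: 17.42
tcp_pos: [0.5248, 0.023, 0.1633]
orientation: [0.001, -0.0, 1.0, 0.0]
wrist_force: [0.1, -0.1, 0.1]
grip_width: -0.0003
gripper_force: 0.0
```

>>> {"op": "arm_command", "data": {"plan": [[[0,0.08,0,0,0],[0,0.08,0,0,0],[0,0,0,0,0]]]}}

```text
t: 17.8
tcp_pos: [0.515, 0.0229, 0.1624]
orientation: [-0.0, -0.0, 1.0, 0.0]
wrist_force: [0.1, 0.8, 0.6]
grip_width: -0.0002
gripper_force: 0.1
```

>>> {"op": "arm_command", "data": {"plan": [[[0,0.1,0,0,0],[0,0.1,0,0,0],[0,0.1,0,0,0],[0,0.07,0,0,0],[0,0,0,0,0]]]}}

```text
t: 18.42
tcp_pos: [0.4927, 0.0229, 0.1623]
orientation: [-0.0, -0.0, 1.0, 0.0]
wrist_force: [-0.1, -0.3, 0.1]
grip_width: 0.0
gripper_force: 0.0
```

>>> {"op": "arm_command", "data": {"plan": [[[0,0.12,0,0.05,0],[0,0.1,0,0.07,0],[0,0,0,0.06,0],[0,0,0,0.04,0],[0,0,0,0,0]]]}}

```text
t: 19.05
tcp_pos: [0.4799, 0.0228, 0.1489]
orientation: [-0.0, -0.0, 1.0, -0.0]
wrist_force: [-0.4, 1.1, -0.4]
grip_width: 0.0002
gripper_force: 0.0
```

Go down gently until resistance.

>>> {"op": "arm_command", "data": {"plan": [[[0,0.03,0,0.05,0],[0,0,0,0.03,0],[0,0,0,0,0]]]}}

```text
t: 19.42
tcp_pos: [0.4781, 0.0228, 0.1444]
orientation: [-0.0, -0.0, 1.0, 0.0]
wrist_force: [-0.5, 0.3, 5.5]
grip_width: -0.0001
gripper_force: 2.7
```

```bash
python3 - <<'E'
from station import *
import cv2
p=capture("scene");print(get_state()['wrist_force'])
cv2.imwrite("pics/f.png",cv2.resize(p["image"][150:265,200:300,::-1],None,fx=5,fy=5,interpolation=cv2.INTER_CUBIC))
E
```

```text
[-1.03250126  0.4421367   4.9358068 ]
```

View pics/f.png

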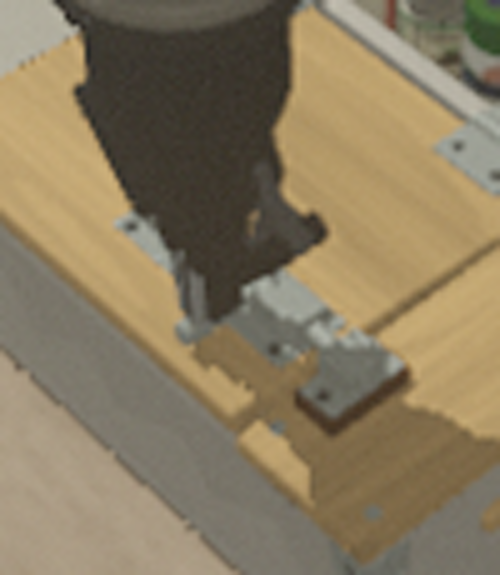

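>>> {"op": "arm_command", "data": {"plan": [[[0,0,0,-0.3,0],[0,0,0,-0.8,0],[0,0,0.8,-0.4,0],[0,0,0.9,0,0],[0,0,0.9,0,0]]]}}

```text
t: 20.1
tcp_pos: [0.4779, 0.1805, 0.2348]
orientation: [0.0, -0.0, 1.0, 0.0]
wrist_force: [0.7, -1.2, -0.0]
grip_width: -0.0
gripper_force: 0.0
```

```bash
python3 - <<'E'
from station import *
import cv2
p=capture("scene");print(get_state()['wrist_force'])
cv2.imwrite("pics/g.png",cv2.resize(p["image"][150:265,200:300,::-1],None,fx=5,fy=5,interpolation=cv2.INTER_CUBIC))
E
```

```text
[-2.67892272  9.97758381  0.0402454 ]
```

View pics/g.png

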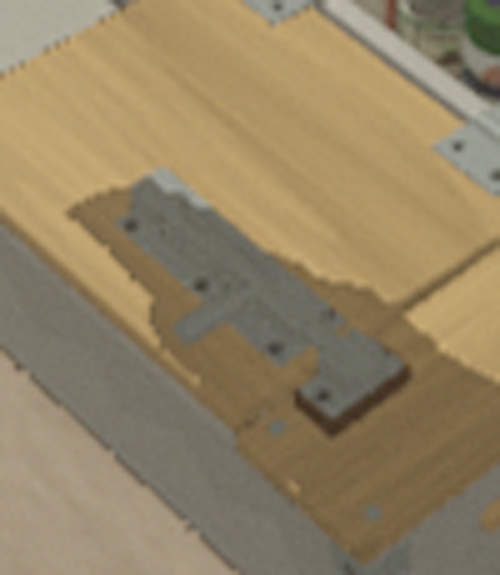

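>>> {"op": "arm_command", "data": {"plan": [[[0,0,0,0,0],[0,0,0,0,0]]]}}

```text
t: 20.4
tcp_pos: [0.478, 0.1779, 0.2341]
orientation: [-0.0, 0.0, 1.0, -0.0]
wrist_force: [0.2, 0.9, 1.1]
grip_width: 0.0
gripper_force: 0.0
```

```bash
python3 - <<'E'
from h import *
for a in(1.55,1.3,1.0):
    print(a,(proj('scene',[.503-.043*np.sin(a),.0234,.137+.043*np.cos(a)])-[200,150])*5+2)
from station import *
print(get_state()['wrist_force'])
E
```

```text
1.55 [[178.73886893 343.1491097 ]]
1.3 [[180.02354935 324.39406433]]
1.0 [[188.27797962 298.73990148]]
[0.23598476 0.91280421 1.07690067]
```

```bash
python3 -c "
from station import *
print(job_done())"
```

```text
the job is handed in; nothing more can be done
None
```

I handed the job in at about 20 s: the lid is shut on its seal, the bolt is home at its stop in the keeper, the handle is turned down towards the front, and the arm is clear; the hand-in gave no verdict back.

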